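# Hold a strip's end on the sanding pad through the guard window

### The arm

A 6-joint arm with a two-finger parallel gripper is mounted at the origin on the work surface. World frame = base frame: x ahead of the robot, y to its left, z up, the work surface at z = 0. Lengths are in m, angles in rad, forces in N, time in s.
With the tool pointing down it reaches from about 0.4 to 0.825 m from the base axis. Payload 7 kg.
Tool frame: the origin (TCP) lies on the mounting face of the last link; the fingertips stand arm.tcp_to_tips ahead of it and the grasp point (between the pads) lies 159 mm ahead of it (arm.tcp_to_tips is the distance from the TCP to the fingertips, in m); z points along the fingers, y is the direction in which the jaws open and shut (so a half turn about z gives the same grasp; the last joint's range is limited). The gripper opens to 88 mm and grips with 3 to 60 N. Pads are 19 mm wide; open, the fingers measure 130 mm over their backs; the gripper's body (78 mm by 193 mm) begins 47 mm behind the grasp point.
Start: joints at [-0.949, 0.359, 0.012, 0, -1.224, -0.288], TCP at [0.221, -0.638, 0.405] pointing down, gripper open.
Joint ranges: [-3.07, 3.07], [-1.43, 2.12], [-1.02, 1.25], [-3.03, 1.67], [-3.05, -0], [-3.03, 3.03]. Speed limits (rad/s): [2.39, 2.39, 3.01, 3.14, 3.14, 3.14].

### API

Orientations are given as [roll, pitch, yaw] about the fixed x, y, z axes, in that order (R = Rz(yaw) Ry(pitch) Rx(roll)).
In Python, from station import arm, cams, job_done, finder gives the robot as it stands.
- The arm moves only by the tool play_rows, never from a script. Its argument "targets" is a list that holds one entry, the list of rows, each a list of 4 numbers: the shift along the tool's x, y, z in m, then the turn about the tool's z in degrees. A call has 1 to 5 rows; each row is the pose to reach, as a shift and turn from the pose commanded when the call began, along the tool's axes at that moment; what a row does not reach only later rows make up. A row lasts 1/8 s, in which the tool goes at most 62.5 mm and 10.7 degrees, less where a joint would pass 70% of its speed; a pose out of reach is approached as far as the arm can. A call with a gripper value outside its range is refused whole. "grip" is the closure in counts, from 0 (fully open) to 255 (shut), set as the call begins (left out, the last holds). The fingers move at their own pace and stop on an object; "newtons" is the grip in N (left out, the last holds). Time passes only in rows, so rows that repeat a pose let the fingers close. It gives the time, the measured TCP pose, the force and the opening at its end, in the units of the state.
- arm.get_state(): the state, without advancing time (a new reading comes with each control period).
- cams.grab_frame(name): name is "side" or "top"; returns (picture, depth): 420x560x3 uint8, red, green, blue; 420x560 float32, m along the optical axis (not along the pixel's ray), 0 where there is no reading.
- cams.camera_params(name): a dict with "intrinsics" (3x3 intrinsics, pixels), "position" and "attitude" of the camera in the world. Camera axes: x right, y down, z forward; pixel columns grow to the right and rows downward; lengths in m; the calibration is good to about 2 mm. A picture is of the moment at which its call begins. camera_params takes no time and is no camera call.
- job_done(): hands the job in, once; it reports no verdict.
Trained networks look in the newest picture that a camera, given by its name, has taken for a name from the list of things; names that differ only in an ending like _2 or _b are one class to them, and where a whole thing is asked for, a point or a joint stands for the part that bears it (a point fixed in the world has none). Each returns a list of dicts, best first, with "score" (0 to 1); they miss things now and then, are a little off and sometimes report something else, mostly with a low value. They report only what shows in the picture. A call takes as long as a camera call. They do not tell look-alikes from the thing itself.
- finder.find_in(camera, query): "xyz" ([x, y, z] in m, in world coordinates, good to about 4 mm: the middle of the surface that is visible of it).
- finder.masks_of(camera, query): "mask" (420x560 bool, what is visible of it).
The state is a dict: "t": time; "q": joint angles; "qd": joint speeds; "joint_efforts": joint torques, N m; "eef_pos": TCP position; "ee_rot": TCP orientation; "force": force on the tool from outside, world axes, zero at the start; "moment": the same for the moment, N m; "width": finger opening in m.
Only numpy, scipy, OpenCV 4.12 (cv2) and the standard library are available. Lean on these libraries where they do the work, as an engineer would, in place of code of your own. Each camera call takes 0.05 s, during which the arm holds its last target. There are 200 camera calls.

### The job

Get the end of the tallest wooden strip onto the bench sander's pad: turn the clamp knob anticlockwise a good quarter turn to free the shutter, and slide the shutter fully open. Then take the tallest strip from the rack, pass it upright down through the feed window, and gently press the spring-mounted sanding pad below down by about 10 mm, the middle of its travel, not onto its stop. Finish holding it there, with the strip still gripped between the fingers; leave the other strips and the things lying on the bench alone.

Things in the scene. Friction and masses are not known exactly. Their poses are not given: they have to be found in the camera images.
- sander: Bench sander with red base, fixed. Origin on the bench below the middle of the feed window; x points from its switch side to its motor side, y to the left, z up; yaw varies. Level aluminium guard plate 180 mm (x) by 240 mm (y from -170 to 70), top 100 mm above the bench, 8 mm thick, on two side walls, open at front and back. The motor behind is lower than the plate.
- window (a point): Middle of the feed window at the plate's top face, 100 mm above the bench. The window is a slot right through the plate, 16 mm along the sander's x and 42 mm along its y, chamfered 2 mm at the top: 2 mm larger than the strip in both directions. The closed shutter covers it.
- knob (a joint): Clamp knob angle (rad). 0 = clamped (starts at 0 to 0.2); grows anticlockwise seen from above, stop at 1.6. It lifts a locking pin out of the shutter's path: the shutter is certainly free from 1.1 on; a good quarter turn (1.3 to 1.6) is right. Stays where left; friction 0.05 N m.
- knob_grip (a point): Middle of the clamp knob's upright black grip bar, on the knob's axis, at sander x = -48, y = 0 mm, 140.5 mm above the bench. Bar 36 mm long, 10 mm thick, 24 mm high (128.5 to 152.5 mm above the bench), on a disc of radius 18 mm; at joint 0 the bar lies along the sander's x. The point's x axis is along the bar and turns with it.
- shutter (a joint): Opening of the shutter (m). 0 = closed over the window, 0.075 = fully open; it slides in the sander's -y direction on top of the guard plate with about 1.5 N of friction and stays where it is left. The window is clear of it from 0.055 on.
- shutter_grip (a point): Middle of the shutter's black grip bar, 120 mm above the bench; bar 34 mm along the sander's x, 12 mm thick along y, 28 mm high (106 to 134 mm above the bench), on the flat steel shutter plate (top 106 mm above the bench). Closed, it is 58 mm to the sander's -y side of the window's middle; moves with the shutter.
- pad (a joint): How far the sanding pad is pressed down (m). 0 = up at rest, 0.018 = on its stop. Spring: 400 N/m; starting to move takes about 3 N, pressed 10 mm takes about 7 N. A strip's own weight does not move it.
- pad_top (a point): Middle of the top face of the sanding pad, straight below the window, 58 mm above the bench when at rest, so 42 mm below the top of the guard plate; reddish-brown pad 86 by 106 mm on a steel plate.
- rack: Dark wooden rack block fixed to the bench, 190 mm (its x) by 60 mm (its y) by 50 mm high; origin at the middle of its underside. Three upright pockets in a row at x = -55, 0 and 55 mm, each 43 mm (x) by 17 mm (y), with floors 10 mm above the bench; each holds one strip, in any order.
- strip_centre (a point): Centre of the tallest strip, the one to use: plain light wood, 40 mm wide (its x) by 14 mm thick (its y) by 160 mm tall (its z), 40 to 80 g; standing in the rack this point is 90 mm above the bench and the strip's top is 170 mm above it. Both ends are the same section.
- strip_foot (a point): Middle of the lower end of the tallest strip, 80 mm below its centre.
- strip: The tallest strip itself; origin at the middle of its lower end, z along its length.
- strip_mid: Another strip of the same wood and section but 120 mm tall, in the rack; origin at the middle of its lower end. Leave it in its pocket.
- strip_short: Another strip of the same wood and section but 90 mm tall, in the rack; origin at the middle of its lower end. Leave it in its pocket.
- glue: Bystander: white glue bottle, 56 mm across, 170 mm tall, standing; origin at its underside.
- mallet: Bystander: hammer with a wooden handle, lying; origin on the bench under it.
- driver: Bystander: screwdriver, lying; origin on the bench under it.
- offcut: Bystander: wood offcut 90 x 55 x 22 mm; origin at its underside.
- wax: Bystander: steel wax tin, 72 mm across, 50 mm tall; origin at its underside.
- block: Bystander: cork sanding block 110 x 65 x 35 mm; origin at its underside.
- bush: Bystander: brass ring, 44 mm across, 25 mm tall; origin at its underside.
Not all that is in view belongs to the job. What is shaped like the strip but red is not meant.

How it is judged:
On the way, in this order (a step that is already met when the one before it is completed fails the run):
1. the clamp knob is turned free (beyond 1.1 rad) (value of joint knob above 1.1 rad), for 0.2 s.
2. the shutter is slid open (beyond 65 mm) (value of joint shutter above 0.065 m), for 0.2 s.
3. the strip's foot is inside the feed window, 10 mm or more below the plate's top (z of strip_foot in the frame of window below -0.01 m and horizontal distance between strip_foot and window below 0.006 m), for 0.1 s.
At the end, for the whole second after the job is handed in: The tallest strip stands upright (within 0.08 rad) and still in the feed window (foot within 6 mm of its axis), gripped between the fingers at its sides, and keeps the pad pressed down by 5 to 15 mm through the last second; the shutter is open (over 60 mm) (value of joint pad between 0.005 and 0.015 m and contact force between strip and pad above 1 N and contact force between the fingers and strip above 2 N and z of the grasp point in the frame of strip below 0.165 m and horizontal distance between strip_foot and window below 0.006 m and angle between strip's own z axis and vertical below 0.08 rad and linear speed of strip below 0.02 m/s and value of joint shutter above 0.06 m); the arm keeps its last pose, push and grip.
It fails at once if the pad is pressed with more than 25 N (contact force between strip and pad above 25 N).
It fails at once if another strip is moved by more than 25 mm (distance of any of strip_mid, strip_short from where it was at the start of the episode above 0.025 m).
It fails at once if a bystander is moved by more than 30 mm (distance of any of glue, mallet, driver, offcut, wax, block, bush from where it was at the start of the episode above 0.03 m).
It also fails if it takes over 66 s, if anything falls off the work surface, if the arm or the gripper's body presses on something with over 40 N, if the wrist force passes 120 N, or if a joint passes its speed limit or range.

## Working session

There is one attempt and no reset: what is moved stays moved. The work goes in short steps, Python scripts to look and compute and a tool call to move; the robot and the scene stay as the last step left them, time stands still between calls to the robot, and variables do not carry over. Pictures are saved under pics/ and viewed, about 8 in all and at most 12, crops included, and the job is handed in when it is done.

Besides the shell and the picture viewer there is one more tool, called after "Call:" as name(argument=value, ...), one argument or row to a line, values as JSON. play_rows: Moves the arm, as the interface text tells. Its arguments: {"type":"object","properties":{"targets":{"type":"array","items":{"type":"array","items":{"type":"array","items":{"type":"number"}}}},"grip":{"type":"number"},"newtons":{"type":"number"}},"required":["targets"]}

```bash
ls; mkdir -p pics; cat > h.py <<'E'
import numpy as np,cv2
from station import arm,cams,job_done,finder
from scipy.spatial.transform import Rotation as R
def par(n):
    p=cams.camera_params(n);return p
def rotm(a):
    a=np.array(a,float)
    return a if a.shape==(3,3) else R.from_euler('xyz',a).as_matrix()
def cloud(n,d):
    p=par(n);K=np.array(p['intrinsics']);v,u=np.mgrid[:d.shape[0],:d.shape[1]]
    c=np.stack([(u-K[0,2])/K[0,0]*d,(v-K[1,2])/K[1,1]*d,d],-1)
    return c@rotm(p['attitude']).T+np.array(p['position'])
def save(im,f): cv2.imwrite('pics/'+f,im[...,::-1])
E
python3 - <<'E'
from h import *
print(arm.get_state(),arm.tcp_to_tips)
fr=[]
for n in('side','top'):
    print(n,par(n));im,d=cams.grab_frame(n);fr.append(im);np.save(n+'.npy',d);cv2.imwrite(n+'_rgb.png',im[...,::-1])
    for q in('sander','knob_grip','shutter_grip','rack','strip','strip_mid','strip_short','pad','glue','wax','offcut'):
        print(n,q,[(np.round(r['xyz'],3).tolist(),round(r['score'],2)) for r in finder.find_in(n,q)][:4])
    P=cloud(n,d);print(np.nanmedian(P[d>0][:,2]))
save(fr[0],'a_side.png');save(fr[1],'a_top.png')
E
```

```text
pics
{'t': 0.0, 'q': array([-9.48884977e-01,  3.59380768e-01,  1.10491218e-02, -3.41601454e-04,
       -1.22410135e+00, -2.88096526e-01]), 'qd': array([-0.00074894,  0.00045523, -0.00210346,  0.00103147,  0.00095538,
        0.00039653]), 'joint_efforts': array([-3.76070716e-05, -5.82720244e+01,  2.93048662e+01,  6.99722528e+00,
        6.72475944e-03, -1.51710210e-04]), 'eef_pos': array([ 0.22109199, -0.63755314,  0.4037237 ]), 'ee_rot': array([ 3.13993219e+00, -1.57176567e-04, -2.80789404e+00]), 'force': array([-0.63112613, -0.31327666, -0.08770618]), 'moment': array([-0.04530465, -0.06254536, -0.00621207]), 'width': 0.08758553598048201} 0.1781
side {'intrinsics': array([[446.23825415,   0.        , 273.9832929 ],
       [  0.        , 446.23825415, 219.12731678],
       [  0.        ,   0.        ,   1.        ]]), 'position': array([ 0.36127567, -1.2197789 ,  0.89717743]), 'attitude': array([-2.1202578 , -0.02112589, -0.09405262])}
side sander [([0.464, 0.102, 0.103], 0.69), ([0.482, -0.238, 0.091], 0.5)]
side knob_grip [([0.438, 0.231, 0.136], 0.44)]
side shutter_grip [([0.479, 
[... 959 characters left out ...]
])}
top sander [([0.479, 0.175, 0.102], 0.8), ([0.481, 0.207, 0.102], 0.63), ([0.257, -0.411, 0.023], 0.45)]
top knob_grip [([0.435, 0.236, 0.133], 0.69)]
top shutter_grip [([0.481, 0.207, 0.103], 0.6), ([0.291, 0.391, 0.033], 0.2)]
top rack [([0.534, -0.204, 0.049], 0.87), ([0.536, -0.215, 0.136], 0.48)]
top strip [([0.538, -0.216, 0.135], 0.59), ([0.485, -0.102, 0.131], 0.54)]
top strip_mid [([0.485, -0.227, 0.115], 0.74)]
top strip_short [([0.593, -0.201, 0.096], 0.56)]
top pad []
top glue [([0.715, -0.114, 0.113], 0.97), ([0.485, -0.228, 0.113], 0.62), ([0.258, -0.41, 0.023], 0.34)]
top wax [([0.475, 0.437, 0.048], 0.62)]
top offcut [([0.623, 0.387, 0.024], 0.59)]
-2.8911466705139333e-06
```

```bash
ls pics
```

```text
a_side.png
a_top.png
```

View pics/a_side.png

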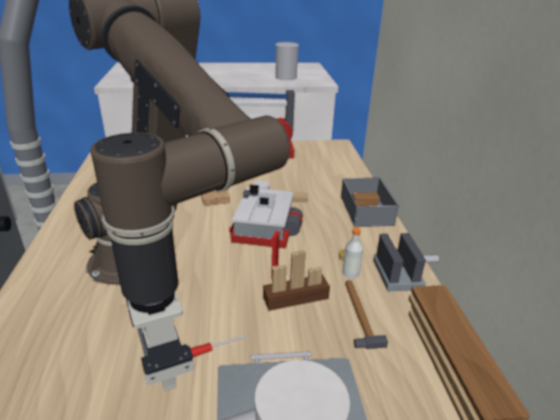

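View pics/a_top.png

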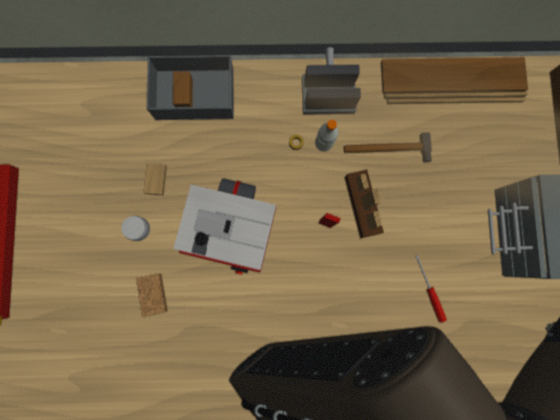

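Side view: rack strips at (278,278) medium, (298,270) tallest and (315,276) short. A red look-alike stands at (275,248) and is not meant. The sander is at about (262,212). In the top view the plate has corners at (190,186), (275,203), (260,270) and (176,250), the shutter grip is at (228,226), the knob at (202,240) and the motor at (237,188). I choose the tallest, the middle strip in the rack, and will check it in a crop.

```bash
cat > fit.py <<'E'
from h import *
for n in('side','top'):
    d=np.load(n+'.npy');P=cloud(n,d);x,y,z=P[...,0],P[...,1],P[...,2]
    reg=(abs(x-.475)<.2)&(abs(y-.175)<.2)&(d>0)
    m=reg&(z>.09)&(z<.116)
    m=cv2.morphologyEx(m.astype(np.uint8),cv2.MORPH_OPEN,np.ones((3,3)))
    k,l,s,c=cv2.connectedComponentsWithStats(m);i=1+np.argmax(s[1:,4]);m=l==i
    print(n,'plate z',np.percentile(z[m],[5,25,50,75,95]).round(4),cv2.minAreaRect((P[m][:,:2]*1000).astype(np.float32)))
    for nm,lo,hi in(('hi',.124,.17),):
        m=reg&(z>lo)&(z<hi)&(y>0.08)&(y<.3);k,l,s,c=cv2.connectedComponentsWithStats(m.astype(np.uint8))
        for i in range(1,k):
            if s[i,4]>8: q=P[l==i];print('  high',s[i,4],q.mean(0).round(4),q[:,2].max().round(4),cv2.minAreaRect((q[:,:2]*1000).astype(np.float32)), c[i].round(1))
    reg=(abs(x-.535)<.12)&(abs(y+.21)<.12)&(d>0)
    for lo,hi in((.035,.06),(.08,.2)):
        m=reg&(z>lo)&(z<hi);k,l,s,c=cv2.connectedComponentsWithStats(m.astype(np.uint8))
        for i in range(1,k):
            if s[i,4]>8: q=P[l==i];print('  rack',lo,s[i,4],q.mean(0).round(4),q.max(0).round(4),q.min(0).round(4),cv2.minAreaRect((q[:,:2]*1000).astype(np.float32)),c[i].round(1))
a=cv2.imread('side_rgb.png')[215:315,225:345];b=cv2.imread('top_rgb.png')[170:290,165:285];c=cv2.imread('top_rgb.png')[155:255,310:400]
f=lambda i:cv2.resize(i,(390,390),interpolation=cv2.INTER_CUBIC)
cv2.imwrite('pics/crop1.png',np.hstack([f(a),f(b)]))
E
python3 fit.py
```

```text
side plate z [0.0957 0.0982 0.0997 0.1015 0.1065] ((472.7718505859375, 177.87054443359375), (254.58935546875, 180.78077697753906), 75.33853912353516)
  high 82 [0.4383 0.2309 0.1375] 0.1554 ((438.0943298339844, 229.404296875), (24.648263931274414, 33.91752243041992), 79.05291748046875) [253.3 188.7]
  high 35 [0.4689 0.1653 0.1308] 0.137 ((469.3423767089844, 163.14517211914062), (16.945890426635742, 32.51137161254883), 76.82453155517578) [263.  198.7]
  rack 0.035 28 [ 0.4856 -0.1135  0.0509] [ 0.4984 -0.0902  0.0592] [ 0.4731 -0.1264  0.0367] ((488.80181884765625, -110.6513442993164), (43.966915130615234, 11.13621997833252), 51.51715087890625) [274.6 264.2]
  rack 0.035 877 [ 0.5335 -0.2336  0.048 ] [ 0.636  -0.1711  0.06  ] [ 0.439  -0.2686  0.035 ] ((537.5108642578125, -220.75132751464844), (191.405517578125, 67.65704345703125), 10.54150104522705) [294.8 289.6]
  rack 0.08 200 [ 0.4833 -0.117   0.1266] [ 0.497 -0.091  0.163] [ 0.4715 -0.13    0.0802] ((484.2961120605469, -109.97686004638672), (42.64146041870117, 14.60570240020752), 66.09163665771484) [274.5 244.9]
  rack 0.08 405 
[... 1639 characters left out ...]
788696289, 14.467752456665039), 12.570146560668945) [363.2 181. ]
  rack 0.08 231 [ 0.5363 -0.2136  0.1416] [ 0.5579 -0.2053  0.1742] [ 0.5177 -0.2278  0.0808] ((538.3129272460938, -216.67164611816406), (39.90829849243164, 15.694462776184082), 12.695025444030762) [371.6 197.8]
  rack 0.08 154 [ 0.4837 -0.2255  0.1175] [ 0.5053 -0.2174  0.1339] [ 0.4644 -0.2396  0.0813] ((484.66876220703125, -227.70054626464844), (40.00332260131836, 15.44196891784668), 12.59797477722168) [374.8 218.7]
  rack 0.08 130 [ 0.4826 -0.1068  0.1442] [ 0.4989 -0.09    0.1637] [ 0.4721 -0.126   0.0845] ((485.5533447265625, -105.86003875732422), (39.305885314941406, 15.063746452331543), 68.13999938964844) [332.  218.7]
```

View pics/crop1.png

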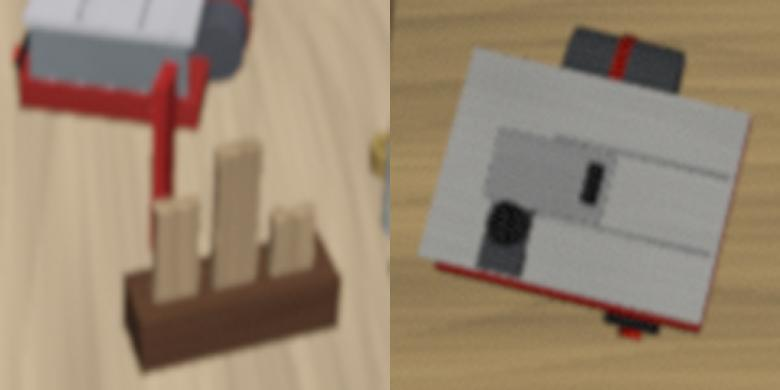

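The crop confirms the tallest strip is the middle one, at side pixel (298,268). The red one behind is the decoy. The sander crop shows the knob at (510,222), the shutter grip at (593,183) and the motor at the top. The plate fit gives yaw -14.7° and a window at about (0.486, 0.226). From that, the predicted shutter grip agrees with what I measured to within 0.5 mm and the knob to about 1 mm.

```bash
cat > go.py <<'E'
import sys
from h import *
# usage: go.py x y zgrasp yawdeg [x y z yaw ...]
def st():
    s=arm.get_state();Rm=R.from_euler('xyz',s['ee_rot']).as_matrix();return s,Rm,s['eef_pos']+Rm[:,2]*.159
if __name__=='__main__':
    s,Rm,g=st();yw=np.degrees(s['ee_rot'][2])
    print('t',round(s['t'],2),'grasp',g.round(4),'yaw',yw.round(2),'tilt',np.degrees(np.arccos(-Rm[2,2])).round(2),'F',s['force'].round(1),'w',round(s['width'],4),'q6',s['q'][5].round(2))
    a=list(map(float,sys.argv[1:]))
    for i in range(0,len(a),4):
        T=np.array(a[i:i+3]);dy=(a[i+3]-yw+180)%360-180
        v=Rm.T@(T-g)*1000
        print('->',a[i:i+4],'shift mm',v.round(1),'turn',round(-dy,1))
E
python3 go.py .5 -.2 .246 -165 .44 .238 .24 -190 .44 .238 .152 -190
```

```text
t 1.2 grasp [ 0.2211 -0.6377  0.2457] yaw -160.87 tilt 0.0 F [-0.7  0.1 -0.3] w 0.0876 q6 -0.29
-> [0.5, -0.2, 0.246, -165.0] shift mm [-4.069e+02  3.222e+02 -3.000e-01] turn 4.1
-> [0.44, 0.238, 0.24, -190.0] shift mm [-493.8  755.7    5.7] turn 29.1
-> [0.44, 0.238, 0.152, -190.0] shift mm [-493.8  755.7   93.7] turn 29.1
```

Call:
play_rows(
  targets=[
    [[-0.047,0.037,0,0],[-0.094,0.074,0,0],[-0.141,0.111,0,0],[-0.188,0.148,0,0],[-0.235,0.185,0,0]],
  ],
  grip=0,
)

```text
t: 1.82
eef_pos: [0.3833, -0.3843, 0.405]
ee_rot: [-3.141, 0.001, -2.808]
force: [1.3, -0.8, 0.7]
width: 0.0879
```

Call:
play_rows(
  targets=[
    [[-0.043,0.034,0,1],[-0.086,0.068,0,2],[-0.129,0.102,0,3],[-0.172,0.137,0,4],[-0.175,0.137,0,4]],
  ],
)

```text
t: 2.45
eef_pos: [0.5046, -0.1965, 0.4048]
ee_rot: [-3.142, 0.001, -2.874]
force: [-1.1, -0.1, -0.5]
width: 0.0878
```

```bash
python3 go.py .44 .238 .24 -190 .44 .238 .152 -190
```

```text
t 2.45 grasp [ 0.5047 -0.1964  0.2458] yaw -164.65 tilt 0.04 F [-1.1 -0.1 -0.5] w 0.0878 q6 -1.29
-> [0.44, 0.238, 0.24, -190.0] shift mm [-52.6 436.1   5.8] turn 25.3
-> [0.44, 0.238, 0.152, -190.0] shift mm [-52.5 436.1  93.8] turn 25.3
```

Call:
play_rows(
  targets=[
    [[-0.007,0.058,0,5],[-0.014,0.116,0,10],[-0.021,0.174,0,15],[-0.028,0.232,0,20],[-0.035,0.29,0,25]],
  ],
)

```text
t: 3.08
eef_pos: [0.4605, 0.091, 0.4051]
ee_rot: [3.141, 0.001, 2.966]
force: [1.0, 0.2, 0.4]
width: 0.0874
```

```bash
python3 go.py .44 .238 .24 -190 .44 .238 .152 -190
```

```text
t 3.08 grasp [0.4606 0.0911 0.2461] yaw 169.93 tilt 0.06 F [1.  0.2 0.4] w 0.0874 q6 -2.36
-> [0.44, 0.238, 0.24, -190.0] shift mm [ 46.  141.1   6.2] turn -0.1
-> [0.44, 0.238, 0.152, -190.0] shift mm [ 46.1 141.   94.2] turn -0.1
```

Call:
play_rows(
  targets=[
    [[0.015,0.047,0,0],[0.031,0.094,0,0],[0.046,0.141,0.02,0],[0.046,0.141,0.04,0],[0.046,0.141,0.05,0]],
  ],
)

```text
t: 3.7
eef_pos: [0.4398, 0.2365, 0.3536]
ee_rot: [-3.14, -0.001, 2.97]
force: [-0.3, 0.2, -0.1]
width: 0.0878
```

```bash
python3 go.py .44 .238 .152 -190
```

```text
t 3.7 grasp [0.4396 0.2363 0.1946] yaw 170.16 tilt 0.09 F [-0.3  0.2 -0.1] w 0.0878 q6 -2.63
-> [0.44, 0.238, 0.152, -190.0] shift mm [-0.2  1.8 42.6] turn 0.2
```

Call:
play_rows(
  targets=[
    [[0,0.0015,0.02,0],[0,0.0015,0.035,0],[0,0.0015,0.042,0],[0,0.0015,0.042,0]],
  ],
)

```text
t: 4.2
eef_pos: [0.4404, 0.2379, 0.3125]
ee_rot: [-3.141, -0.0, 2.969]
force: [-0.1, 0.1, 0.6]
width: 0.0876
```

Call:
play_rows(
  targets=[
    [[0,0,0,0],[0,0,0,0],[0,0,0,0],[0,0,0,0],[0,0,0,0]],
  ],
  grip=255,
  newtons=20,
)

```text
t: 4.82
eef_pos: [0.4402, 0.2382, 0.3127]
ee_rot: [3.142, 0.0, 2.969]
force: [0.3, -0.3, -0.5]
width: 0.0431
```

```bash
python3 go.py .44 .238 .152 -110; python3 -c "
from h import *
print(arm.get_state()['moment'])"
```

```text
t 4.83 grasp [0.4403 0.2382 0.1537] yaw 170.13 tilt 0.01 F [ 0.3 -0.3 -0.5] w 0.0431 q6 -2.63
-> [0.44, 0.238, 0.152, -110.0] shift mm [ 0.2 -0.3  1.7] turn -79.9
[-0.04438102  0.05173804 -0.05415022]
```

Call:
play_rows(
  targets=[
    [[0,0,0.002,0],[0,0,0.002,0],[0,0,0.002,0],[0,0,0.002,0],[0,0,0.002,0]],
  ],
)

```text
t: 5.45
eef_pos: [0.4401, 0.2373, 0.3106]
ee_rot: [-3.139, -0.0, 2.969]
force: [0.9, -5.5, 2.0]
width: 0.0094
```

Call:
play_rows(
  targets=[
    [[0,0,0,0],[0,0,0,0],[0,0,0,0]],
  ],
)

```text
t: 5.82
eef_pos: [0.4401, 0.2373, 0.3106]
ee_rot: [-3.139, -0.0, 2.969]
force: [-0.6, -5.6, 2.4]
width: 0.0099
```

```bash
python3 go.py .44 .238 .152 -110; python3 -c "
from h import *
print(arm.get_state()['moment'])"
```

```text
t 5.83 grasp [0.44   0.237  0.1516] yaw 170.12 tilt 0.13 F [-0.6 -5.6  2.4] w 0.0099 q6 -2.63
-> [0.44, 0.238, 0.152, -110.0] shift mm [ 0.1  1.  -0.4] turn -79.9
[-1.91934463 -0.21174754 -0.02389509]
```

Call:
play_rows(
  targets=[
    [[0,-0.001,0,-8],[0,-0.001,0,-16],[0,-0.001,0,-24],[0,-0.001,0,-32],[0,-0.001,0,-40]],
  ],
)

```text
t: 6.45
eef_pos: [0.4399, 0.2376, 0.3106]
ee_rot: [3.141, 0.0, -2.611]
force: [-2.9, 2.2, 0.9]
width: 0.0096
```

Call:
play_rows(
  targets=[
    [[0,0,0,-8],[0,0,0,-16],[0,0,0,-24],[0,0,0,-32],[0,0,0,-38.5]],
  ],
)

```text
t: 7.08
eef_pos: [0.4394, 0.238, 0.3106]
ee_rot: [3.14, 0.002, -1.94]
force: [-7.6, 5.2, 3.0]
width: 0.0099
```

Call:
play_rows(
  targets=[
    [[0,0,0,0],[0,0,0,0]],
  ],
)

```text
t: 7.32
eef_pos: [0.4393, 0.238, 0.3106]
ee_rot: [3.14, 0.001, -1.944]
force: [-8.3, 4.8, 2.7]
width: 0.0099
```

```bash
python3 go.py .44 .238 .152 -110; python3 -c "
from h import *
print(arm.get_state()['moment'])"
```

```text
t 7.33 grasp [0.4392 0.2383 0.1516] yaw -111.38 tilt 0.13 F [-8.3  4.8  2.7] w 0.0099 q6 -1.26
-> [0.44, 0.238, 0.152, -110.0] shift mm [ 0.  -0.9 -0.4] turn -1.4
[1.95192791 2.7570836  0.0374016 ]
```

Call:
play_rows(
  targets=[
    [[0,0,0,0],[0,0,0,0],[0,0,0,0],[0,0,0,0],[0,0,0,0]],
  ],
  grip=80,
)

```text
t: 7.95
eef_pos: [0.4401, 0.2372, 0.3106]
ee_rot: [-3.142, -0.0, -1.944]
force: [-0.5, 0.2, 0.2]
width: 0.0545
```

Call:
play_rows(
  targets=[
    [[0,0,-0.015,0],[0,0,-0.035,0],[0,0,-0.045,0],[0,0,-0.045,0]],
  ],
  grip=0,
)

```text
t: 8.45
eef_pos: [0.4402, 0.2373, 0.3567]
ee_rot: [-3.141, 0.002, -1.944]
force: [-0.1, 0.3, -0.8]
width: 0.0869
```

```bash
python3 go.py .471 .169 .195 -104.7 .471 .169 .131 -104.7
```

```text
t 8.45 grasp [0.4404 0.2376 0.1977] yaw -111.38 tilt 0.12 F [-0.1  0.3 -0.8] w 0.0869 q6 -1.26
-> [0.471, 0.169, 0.195, -104.7] shift mm [ 52.7 -53.5   2.6] turn -6.7
-> [0.471, 0.169, 0.131, -104.7] shift mm [ 52.8 -53.5  66.6] turn -6.7
```

Call:
play_rows(
  targets=[
    [[0.018,-0.018,0,-3],[0.035,-0.036,0,-6.7],[0.053,-0.0535,0,-6.7],[0.053,-0.0535,0.01,-6.7],[0.053,-0.0535,0.015,-6.7]],
  ],
)

```text
t: 9.07
eef_pos: [0.4702, 0.1683, 0.3395]
ee_rot: [3.14, -0.001, -1.828]
force: [0.5, 0.2, 0.8]
width: 0.0877
```

```bash
python3 go.py .471 .169 .131 -104.7; python3 - <<'E'
from h import *
F=[]
for n in('top','side'):
    im,d=cams.grab_frame(n);cv2.imwrite(n+'_rgb.png',im[...,::-1]);np.save(n+'.npy',d);F.append(im)
f=lambda i:cv2.resize(i,(390,390),interpolation=cv2.INTER_CUBIC)
save(np.hstack([f(F[0][170:290,165:285]),f(F[1][160:260,205:305])]),'b.png')
E
```

```text
t 9.07 grasp [0.47   0.1682 0.1805] yaw -104.72 tilt 0.09 F [0.5 0.2 0.8] w 0.0877 q6 -0.99
-> [0.471, 0.169, 0.131, -104.7] shift mm [-1.1 -0.8 49.5] turn -0.0
```

View pics/b.png

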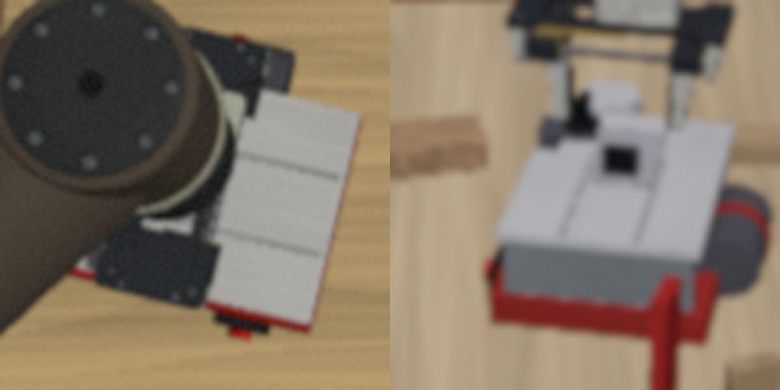

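The right half shows the two fingers straddling the black shutter grip at crop (620,158), with the knob behind at (583,110) seen narrow, so it is turned. I'm descending and gripping.

Call:
play_rows(
  targets=[
    [[-0.001,-0.001,0.02,0],[-0.001,-0.001,0.04,0],[-0.001,-0.001,0.049,0],[-0.001,-0.001,0.049,0],[-0.001,-0.001,0.049,0]],
  ],
  grip=80,
  newtons=25,
)

```text
t: 9.8
eef_pos: [0.4721, 0.1694, 0.2924]
ee_rot: [-3.141, 0.001, -1.826]
force: [-0.3, 0.1, 0.4]
width: 0.0602
```

Call:
play_rows(
  targets=[
    [[0,0,0,0],[0,0,0,0],[0,0,0,0],[0,0,0,0],[0,0,0,0]],
  ],
  grip=255,
)

```text
t: 10.42
eef_pos: [0.4709, 0.1689, 0.2917]
ee_rot: [3.14, -0.001, -1.828]
force: [-7.2, 1.7, 6.0]
width: 0.0337
```

```bash
python3 go.py .452 .096 .131 -104.7
```

```text
t 10.43 grasp [0.4706 0.1689 0.1327] yaw -104.72 tilt 0.11 F [-7.2  1.7  6. ] w 0.0337 q6 -0.99
-> [0.452, 0.096, 0.131, -104.7] shift mm [75.3 -0.5  1.8] turn -0.0
```

Call:
play_rows(
  targets=[
    [[0.012,0.001,0,0],[0.024,0.001,0,0],[0.036,0.001,0,0],[0.048,0.001,0,0],[0.06,0.001,0,0]],
  ],
)

```text
t: 11.05
eef_pos: [0.4552, 0.1103, 0.2918]
ee_rot: [3.141, -0.0, -1.827]
force: [-4.1, 2.0, 4.8]
width: 0.0337
```

Call:
play_rows(
  targets=[
    [[0.01,0,0,0],[0.0145,0,0,0],[0.0145,0,0,0],[0.0145,0,0,0]],
  ],
)

```text
t: 11.55
eef_pos: [0.4517, 0.0968, 0.2917]
ee_rot: [3.141, -0.001, -1.827]
force: [-4.2, 1.8, 5.7]
width: 0.0338
```

```bash
python3 go.py .452 .096 .131 -104.7
```

```text
t 11.55 grasp [0.4516 0.0967 0.1327] yaw -104.69 tilt 0.05 F [-4.2  1.8  5.7] w 0.0338 q6 -0.9
-> [0.452, 0.096, 0.131, -104.7] shift mm [ 0.6 -0.5  1.7] turn 0.0
```

Call:
play_rows(
  targets=[
    [[0,0,0,0],[0,0,0,0],[0,0,0,0],[0,0,0,0]],
  ],
  grip=0,
)

```text
t: 12.05
eef_pos: [0.452, 0.0972, 0.2916]
ee_rot: [-3.142, -0.0, -1.827]
force: [-0.2, -0.5, 0.4]
width: 0.0683
```

Call:
play_rows(
  targets=[
    [[0,0,-0.02,0],[0,0,-0.05,0],[0,0,-0.09,0],[0,0,-0.105,0],[0,0,-0.105,0]],
  ],
)

```text
t: 12.68
eef_pos: [0.452, 0.0973, 0.3973]
ee_rot: [-3.14, 0.002, -1.827]
force: [0.5, 0.9, -0.3]
width: 0.0879
```

```bash
python3 go.py .538 -.217 .238 -167.4 .538 -.217 .152 -167.4
```

```text
t 12.68 grasp [0.4523 0.0975 0.2383] yaw -104.68 tilt 0.12 F [ 0.5  0.9 -0.3] w 0.0879 q6 -0.9
-> [0.538, -0.217, 0.238, -167.4] shift mm [ 2.826e+02 -1.626e+02  1.000e-01] turn 62.7
-> [0.538, -0.217, 0.152, -167.4] shift mm [ 282.7 -162.5   86.1] turn 62.7
```

Call:
play_rows(
  targets=[
    [[0.048,-0.028,0,10],[0.096,-0.055,0,20],[0.144,-0.083,0,30],[0.192,-0.11,0,40],[0.24,-0.138,0,50]],
  ],
)

```text
t: 13.3
eef_pos: [0.5246, -0.1717, 0.3949]
ee_rot: [3.14, -0.002, -2.705]
force: [1.1, 1.0, 0.3]
width: 0.0876
```

```bash
python3 go.py .538 -.217 .238 -167.4 .538 -.217 .152 -167.4
```

```text
t 13.3 grasp [ 0.5242 -0.1716  0.2359] yaw -155.01 tilt 0.13 F [1.1 1.  0.3] w 0.0876 q6 -1.17
-> [0.538, -0.217, 0.238, -167.4] shift mm [  6.7 -47.   -2.2] turn 12.4
-> [0.538, -0.217, 0.152, -167.4] shift mm [  6.5 -47.1  83.8] turn 12.4
```

Call:
play_rows(
  targets=[
    [[0.004,-0.024,0,6],[0.0066,-0.047,0,12.4],[0.0066,-0.047,0.01,12.4],[0.0066,-0.047,0.01,12.4]],
  ],
)

```text
t: 13.8
eef_pos: [0.5381, -0.2148, 0.3843]
ee_rot: [3.14, -0.004, -2.915]
force: [-0.2, 0.4, -0.1]
width: 0.0878
```

```bash
python3 go.py .538 -.217 .152 -167.4; python3 - <<'E'
from h import *
F={}
for n in('top','side'):
    im,d=cams.grab_frame(n);cv2.imwrite(n+'_rgb.png',im[...,::-1]);np.save(n+'.npy',d);F[n]=im
f=lambda i:cv2.resize(i,(390,390),interpolation=cv2.INTER_CUBIC)
save(np.hstack([f(F['top'][170:290,165:285]),f(F['side'][180:310,230:360])]),'c.png')
E
python3 fit.py | grep -v rack
```

```text
t 13.8 grasp [ 0.5375 -0.2147  0.2253] yaw -167.02 tilt 0.23 F [-0.2  0.4 -0.1] w 0.0878 q6 -1.3
-> [0.538, -0.217, 0.152, -167.4] shift mm [-0.2 -2.5 73.3] turn 0.4
side plate z [0.0954 0.0984 0.1    0.102  0.1071] ((470.9855041503906, 174.91818237304688), (249.73043823242188, 181.48985290527344), 75.83821868896484)
  high 60 [0.4377 0.2296 0.1373] 0.1547 ((436.24249267578125, 235.4593048095703), (34.81650161743164, 39.37133026123047), 27.7177791595459) [253.2 188.9]
  high 37 [0.4514 0.0923 0.131 ] 0.137 ((451.7159118652344, 94.11156463623047), (18.119091033935547, 32.200477600097656), 78.04740905761719) [259.4 209.2]
top plate z [0.0962 0.0983 0.0999 0.102  0.1065] ((473.77752685546875, 177.5498046875), (240.33831787109375, 180.2521514892578), 75.35716247558594)
  high 61 [0.4525 0.0969 0.1333] 0.1377 ((452.5675048828125, 96.72478485107422), (11.770853042602539, 33.591983795166016), 76.02243041992188) [254.  232.1]
  high 150 [0.4396 0.2366 0.1367] 0.1553 ((439.87255859375, 237.0222625732422), (34.69682312011719, 31.982933044433594), 85.70993041992188) [200.2 237.9]
```

View pics/c.png

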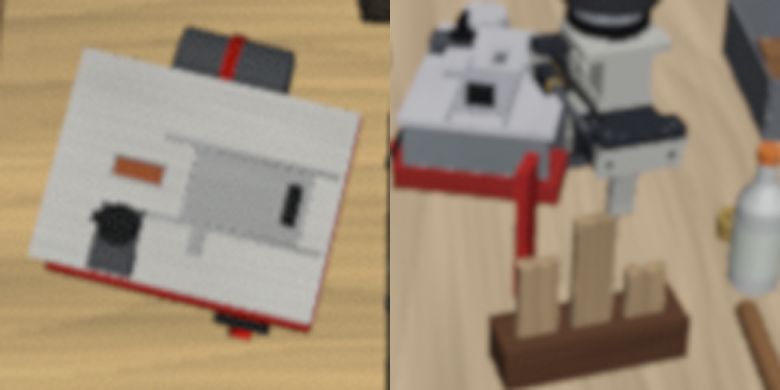

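Left half: the shutter is open and the window shows the orange pad at crop (138,169), about top pixel (207.5,222). The knob at (118,223) is turned across. Right half: the gripper is above the rack, and the tallest strip is at crop (593,270).

```bash
cat > win.py <<'E'
from h import *
im=cv2.imread('top_rgb.png').astype(float);p=par('top');K=np.array(p['intrinsics']);A=rotm(p['attitude']);C=np.array(p['position'])
def onplane(u,v,z):
    r=A@np.array([(u-K[0,2])/K[0,0],(v-K[1,2])/K[1,1],1.]);return C+r*(z-C[2])/r[2]
s=im[212:232,196:220];w=np.clip(s[...,2]-s[...,0]-15,0,None)   # redness
v,u=np.mgrid[212:232,196:220];W=w.sum();uc,vc=(w*u).sum()/W,(w*v).sum()/W
q=onplane(uc,vc,.1);print('orange',uc.round(2),vc.round(2),q.round(4),'n',(w>30).sum(),'window',(q+[.0005,.0008,0]).round(4))
if __name__=='__main__':
    P=[onplane(a,b,.1)[:2] for a,b,k in zip(u.ravel(),v.ravel(),w.ravel()) if k>w.max()*.4]
    print(cv2.minAreaRect((np.array(P)*1000).astype(np.float32)))
E
python3 win.py; python3 fit.py | grep 'rack 0.08'
```

```text
orange 207.22 222.05 [0.4845 0.2242 0.1   ] n 74 window [0.485 0.225 0.1  ]
((484.51220703125, 224.11619567871094), (38.08031463623047, 13.113005638122559), 74.92462158203125)
  rack 0.08 198 [ 0.4831 -0.1172  0.1262] [ 0.4973 -0.0915  0.1624] [ 0.4715 -0.1305  0.0802] ((484.0887451171875, -110.57091522216797), (43.97924041748047, 15.416259765625), 66.69178009033203) [274.5 245.1]
  rack 0.08 403 [ 0.5362 -0.2242  0.1292] [ 0.5582 -0.2113  0.1719] [ 0.5163 -0.2321  0.0801] ((537.3007202148438, -220.54637145996094), (41.90187454223633, 20.168371200561523), 4.52934455871582) [296.8 265.1]
  rack 0.08 241 [ 0.4827 -0.2351  0.1089] [ 0.5039 -0.2214  0.1325] [ 0.4629 -0.2431  0.0802] ((483.6918640136719, -231.42144775390625), (40.71620178222656, 19.037519454956055), 10.855400085449219) [278.1 274. ]
  rack 0.08 115 [ 0.5904 -0.2113  0.0934] [ 0.6123 -0.196   0.1045] [ 0.5706 -0.2194  0.08  ] ((591.6459350585938, -207.8162841796875), (41.822265625, 19.5054931640625), 9.329916000366211) [314.1 271.5]
  rack 0.08 71 [ 0.547  -0.213   0.1636] [ 0.5578 -0.2056  0.1719] [ 0.5364 -0.2242  0.1379] ((547.7390747070312, -214.91419982910156), (21.2462100982666, 15.019881248474121), 15.180614471435547) [373.2 192.4]
  rack 0.08 154 [ 0.4838 -0.2253  0.1175] [ 0.5052 -0.2173  0.1354] [ 0.4643 -0.2384  0.0804] ((484.77276611328125, -228.48715209960938), (40.26996612548828, 16.50442886352539), 15.130305290222168) [374.7 218.6]
```

Call:
play_rows(
  targets=[
    [[0,-0.0025,0.02,0.4],[0,-0.0025,0.045,0.4],[0,-0.0025,0.065,0.4],[0,-0.0025,0.074,0.4],[0,-0.0025,0.074,0.4]],
  ],
  grip=60,
)

```text
t: 14.52
eef_pos: [0.5394, -0.2172, 0.3126]
ee_rot: [3.142, -0.0, -2.922]
force: [0.5, 0.0, -0.1]
width: 0.067
```

Call:
play_rows(
  targets=[
    [[0,0,0,0],[0,0,0,0],[0,0,0,0],[0,0,0,0],[0,0,0,0]],
  ],
  grip=200,
  newtons=10,
)

```text
t: 15.15
eef_pos: [0.5393, -0.2176, 0.3127]
ee_rot: [-3.142, 0.0, -2.923]
force: [0.4, 0.3, 0.1]
width: 0.023
```

```bash
python3 go.py .5375 -.217 .152 -167.4
```

```text
t 15.15 grasp [ 0.5393 -0.2176  0.1537] yaw -167.48 tilt 0.01 F [0.4 0.3 0.1] w 0.023 q6 -1.3
-> [0.5375, -0.217, 0.152, -167.4] shift mm [1.7 1.  1.7] turn -0.1
```

Call:
play_rows(
  targets=[
    [[0.0015,0.0007,0.0015,0],[0.0015,0.0007,0.0015,0],[0.0015,0.0007,0.0015,0],[0.0015,0.0007,0.0015,0],[0.0015,0.0007,0.0015,0]],
  ],
  grip=255,
  newtons=15,
)

```text
t: 15.78
eef_pos: [0.5378, -0.2173, 0.3112]
ee_rot: [-3.142, -0.0, -2.923]
force: [0.3, -0.2, -0.0]
width: 0.014
```

Call:
play_rows(
  targets=[
    [[0,0,0,0],[0,0,0,0]],
  ],
)

```text
t: 16.02
eef_pos: [0.5377, -0.2173, 0.3112]
ee_rot: [-3.142, 0.0, -2.923]
force: [0.0, -0.8, 0.2]
width: 0.0137
```

```bash
python3 go.py .5375 -.217 .152 -167.4
```

```text
t 16.02 grasp [ 0.5378 -0.2173  0.1522] yaw -167.47 tilt 0.0 F [ 0.  -0.8  0.2] w 0.0137 q6 -1.31
-> [0.5375, -0.217, 0.152, -167.4] shift mm [0.2 0.3 0.2] turn -0.1
```

Call:
play_rows(
  targets=[
    [[0,0,0,0],[0,0,-0.005,0],[0,0,-0.03,0],[0,0,-0.07,0],[0,0,-0.115,0]],
  ],
  newtons=45,
)

```text
t: 16.65
eef_pos: [0.5374, -0.2171, 0.427]
ee_rot: [3.141, -0.001, -2.923]
force: [1.8, -0.7, -0.7]
width: 0.0137
```

Call:
play_rows(
  targets=[
    [[0,0,-0.03,0],[0,0,-0.053,0],[0,0,-0.055,0],[0,0,-0.055,0]],
  ],
)

```text
t: 17.15
eef_pos: [0.5375, -0.2171, 0.4804]
ee_rot: [3.141, -0.001, -2.923]
force: [-0.2, 0.0, -0.2]
width: 0.0138
```

```bash
python3 go.py .485 .225 .322 -104.7
```

```text
t 17.15 grasp [ 0.5373 -0.217   0.3214] yaw -167.48 tilt 0.06 F [-0.2  0.  -0.2] w 0.0138 q6 -1.31
-> [0.485, 0.225, 0.322, -104.7] shift mm [-4.470e+01  4.428e+02 -3.000e-01] turn -62.8
```

Call:
play_rows(
  targets=[
    [[-0.0045,0.044,0,-6.3],[-0.009,0.0885,0,-12.6],[-0.0135,0.133,0,-18.8],[-0.018,0.177,0,-25.1],[-0.0225,0.2215,0,-31.4]],
  ],
)

```text
t: 17.77
eef_pos: [0.5111, 0.0052, 0.4798]
ee_rot: [3.14, -0.002, -2.371]
force: [1.5, 0.7, -0.8]
width: 0.0139
```

```bash
python3 go.py .485 .225 .322 -104.7
```

```text
t 17.77 grasp [0.5107 0.0051 0.3208] yaw -135.88 tilt 0.12 F [ 1.5  0.7 -0.8] w 0.0139 q6 -1.2
-> [0.485, 0.225, 0.322, -104.7] shift mm [-134.6  175.8   -1.2] turn -31.2
```

Call:
play_rows(
  targets=[
    [[-0.034,0.044,0,-8],[-0.067,0.088,0,-16],[-0.101,0.132,0,-24],[-0.1345,0.176,0,-31.2],[-0.1345,0.176,0,-31.2]],
  ],
)

```text
t: 18.4
eef_pos: [0.4858, 0.2271, 0.4792]
ee_rot: [3.14, -0.002, -1.825]
force: [-0.1, -1.3, -1.7]
width: 0.0136
```

Call:
play_rows(
  targets=[
    [[0,0,0,0],[0,0,0,0]],
  ],
)

```text
t: 18.65
eef_pos: [0.4865, 0.223, 0.4808]
ee_rot: [3.141, -0.001, -1.832]
force: [-1.0, 0.2, -1.1]
width: 0.0137
```

```bash
python3 go.py .485 .225 .322 -104.7 .485 .225 .252 -104.7; python3 - <<'E'
from h import *
im,d=cams.grab_frame('side');P=cloud('side',d);x,y,z=P[...,0],P[...,1],P[...,2]
m=(abs(x-.485)<.04)&(abs(y-.22)<.05)&(d>0)
for lo in np.arange(.17,.31,.02):
    k=m&(z>lo)&(z<lo+.02)
    if k.sum()>3:q=P[k];print(round(lo,2),k.sum(),q.mean(0).round(4),q.min(0).round(4),q.max(0).round(4))
c=im[100:230,200:330];save(cv2.resize(c,(520,520),interpolation=cv2.INTER_CUBIC),'d.png')
E
```

```text
t 18.65 grasp [0.4864 0.2229 0.3218] yaw -104.96 tilt 0.04 F [-1.   0.2 -1.1] w 0.0137 q6 -1.06
-> [0.485, 0.225, 0.322, -104.7] shift mm [-1.6  1.9 -0.2] turn -0.3
-> [0.485, 0.225, 0.252, -104.7] shift mm [-1.7  1.9 69.8] turn -0.3
0.17 16 [0.4836 0.2087 0.1851] [0.4747 0.1979 0.178 ] [0.4949 0.2291 0.1896]
0.19 28 [0.4846 0.2097 0.1999] [0.4743 0.1982 0.1902] [0.4953 0.2338 0.21  ]
0.21 31 [0.4834 0.2083 0.2201] [0.474  0.1953 0.2106] [0.4949 0.2341 0.23  ]
0.23 31 [0.4834 0.2068 0.2404] [0.4742 0.196  0.2304] [0.4944 0.2305 0.2498]
0.25 31 [0.4832 0.2075 0.26  ] [0.474  0.1987 0.2501] [0.4936 0.226  0.2693]
0.27 32 [0.4828 0.2065 0.2801] [0.4737 0.199  0.2705] [0.4931 0.2244 0.2896]
0.29 41 [0.4837 0.2081 0.3026] [0.4645 0.196  0.2906] [0.502  0.2254 0.31  ]
```

View pics/d.png

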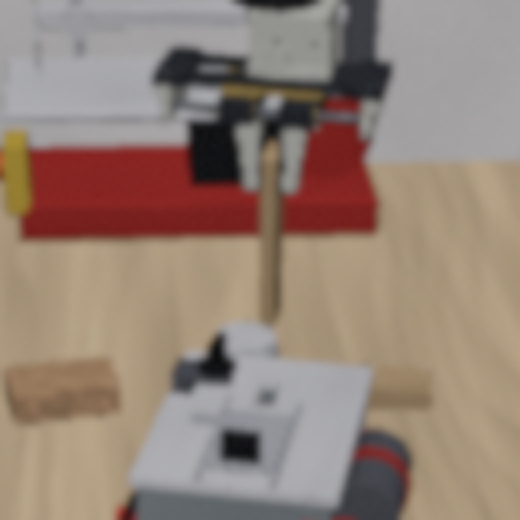

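The strip hangs upright in the fingers, foot at crop (270,318), with the window slot below at (268,395) and the shutter grip at (240,443). I'm lowering to just above the plate.

Call:
play_rows(
  targets=[
    [[-0.0016,0.0019,0.02,-0.3],[-0.0016,0.0019,0.04,-0.3],[-0.0016,0.0019,0.06,-0.3],[-0.0016,0.0019,0.07,-0.3],[-0.0016,0.0019,0.07,-0.3]],
  ],
)

```text
t: 19.32
eef_pos: [0.4851, 0.2254, 0.4109]
ee_rot: [3.141, -0.001, -1.826]
force: [0.1, -0.4, 0.2]
width: 0.0138
```

Call:
play_rows(
  targets=[
    [[0,0,0,0],[0,0,0,0],[0,0,0,0],[0,0,0,0]],
  ],
)

```text
t: 19.82
eef_pos: [0.485, 0.226, 0.4114]
ee_rot: [-3.141, 0.0, -1.825]
force: [-0.4, -0.2, -1.0]
width: 0.0137
```

```bash
python3 go.py .485 .225 .252 -104.7
```

```text
t 19.82 grasp [0.4851 0.226  0.2524] yaw -104.57 tilt 0.02 F [-0.4 -0.2 -1. ] w 0.0137 q6 -1.06
-> [0.485, 0.225, 0.252, -104.7] shift mm [ 1.  -0.2  0.4] turn 0.1
```

Call:
play_rows(
  targets=[
    [[0.0008,0,0,0],[0.0008,0,0.004,0],[0.0008,0,0.008,0],[0.0008,0,0.012,0],[0.0008,0,0.012,0]],
  ],
)

```text
t: 20.45
eef_pos: [0.4847, 0.2251, 0.3986]
ee_rot: [3.141, -0.001, -1.825]
force: [0.2, 1.1, -0.1]
width: 0.014
```

```bash
python3 go.py .485 .225 .222 -104.7; python3 -c "
from h import *
print(arm.get_state()['moment'])"
```

```text
t 20.45 grasp [0.4846 0.225  0.2396] yaw -104.58 tilt 0.06 F [ 0.2  1.1 -0.1] w 0.014 q6 -1.06
-> [0.485, 0.225, 0.222, -104.7] shift mm [-0.1 -0.4 17.6] turn 0.1
[ 0.02803261  0.11917893 -0.04954847]
```

Call:
play_rows(
  targets=[
    [[0,0,0.004,0],[0,0,0.008,0],[0,0,0.012,0],[0,0,0.016,0],[0,0,0.018,0]],
  ],
)

```text
t: 21.08
eef_pos: [0.4848, 0.2251, 0.3808]
ee_rot: [3.141, -0.0, -1.825]
force: [-0.1, -0.5, -1.0]
width: 0.0136
```

```bash
python3 go.py .485 .225 .202 -104.7; python3 -c "
from h import *
print(arm.get_state()['moment'])"
```

```text
t 21.07 grasp [0.4847 0.2251 0.2218] yaw -104.58 tilt 0.02 F [-0.1 -0.5 -1. ] w 0.0136 q6 -1.06
-> [0.485, 0.225, 0.202, -104.7] shift mm [ 0.  -0.3 19.8] turn 0.1
[-0.04021323  0.10281487 -0.0098555 ]
```

Call:
play_rows(
  targets=[
    [[0,0,0.005,0],[0,0,0.01,0],[0,0,0.015,0],[0,0,0.018,0],[0,0,0.018,0]],
  ],
)

```text
t: 21.7
eef_pos: [0.4848, 0.2251, 0.3629]
ee_rot: [3.141, -0.0, -1.825]
force: [1.3, -1.3, -0.6]
width: 0.0137
```

Call:
play_rows(
  targets=[
    [[0,0,0.001,0],[0,0,0.002,0],[0,0,0.003,0],[0,0,0.004,0],[0,0,0.004,0]],
  ],
)

```text
t: 22.32
eef_pos: [0.4848, 0.2252, 0.3592]
ee_rot: [-3.142, 0.0, -1.825]
force: [-0.5, -0.2, 0.0]
width: 0.0137
```

```bash
python3 go.py .485 .225 .192 -104.7; python3 -c "
from h import *
print(arm.get_state()['moment'])"
```

```text
t 22.32 grasp [0.4848 0.2252 0.2002] yaw -104.57 tilt 0.0 F [-0.5 -0.2  0. ] w 0.0137 q6 -1.06
-> [0.485, 0.225, 0.192, -104.7] shift mm [ 0.1 -0.2  8.2] turn 0.1
[0.05321529 0.02121122 0.00093715]
```

Contact is expected about here. I'm going on in small steps.

Call:
play_rows(
  targets=[
    [[0,0,0.001,0],[0,0,0.002,0],[0,0,0.003,0],[0,0,0.003,0],[0,0,0.003,0]],
  ],
)

```text
t: 22.95
eef_pos: [0.4849, 0.2252, 0.3563]
ee_rot: [-3.141, 0.0, -1.825]
force: [-1.3, -0.1, 3.2]
width: 0.0136
```

Call:
play_rows(
  targets=[
    [[0,0,0.001,0],[0,0,0.002,0],[0,0,0.003,0],[0,0,0.003,0],[0,0,0.003,0]],
  ],
)

```text
t: 23.58
eef_pos: [0.4849, 0.2252, 0.3532]
ee_rot: [-3.141, 0.0, -1.825]
force: [-0.2, -1.5, 4.3]
width: 0.0141
```

```bash
python3 go.py .485 .225 .190 -104.7; python3 - <<'E'
from h import *
F=[]
for i in range(10):
    cams.grab_frame('side');F.append(arm.get_state()['force'])
print(np.mean(F,0).round(2))
E
```

```text
t 23.57 grasp [0.4849 0.2252 0.1942] yaw -104.57 tilt 0.01 F [-0.2 -1.5  4.3] w 0.0141 q6 -1.06
-> [0.485, 0.225, 0.19, -104.7] shift mm [ 0.2 -0.2  4.2] turn 0.1
[-0.1  -0.27  4.56]
```

Call:
play_rows(
  targets=[
    [[0,0,0.001,0],[0,0,0.002,0],[0,0,0.003,0],[0,0,0.004,0],[0,0,0.0045,0]],
  ],
)

```text
t: 24.7
eef_pos: [0.4849, 0.2252, 0.3488]
ee_rot: [-3.141, 0.0, -1.825]
force: [0.5, -0.5, 6.1]
width: 0.0135
```

Call:
play_rows(
  targets=[
    [[0,0,0,0],[0,0,0,0],[0,0,0,0]],
  ],
)

```text
t: 25.08
eef_pos: [0.4849, 0.2252, 0.3488]
ee_rot: [-3.141, 0.0, -1.825]
force: [-0.3, -0.6, 5.6]
width: 0.0143
```

```bash
python3 go.py .485 .225 .190 -104.7; python3 - <<'E'
from h import *
F=[]
for i in range(12):
    im,d=cams.grab_frame('side');F.append(arm.get_state()['force'])
print(np.mean(F,0).round(2))
P=cloud('side',d);x,y,z=P[...,0],P[...,1],P[...,2]
m=(abs(x-.485)<.03)&(abs(y-.22)<.04)&(d>0)
for lo in np.arange(.11,.2,.01):
    k=m&(z>lo)&(z<lo+.01)
    if k.sum()>3:q=P[k];print(round(lo,2),k.sum(),q.mean(0).round(4),q[:,0].min().round(4),q[:,0].max().round(4))
k=m&(z>.14)&(z<.25)&(y<.23);print('top z?',P[k][:,2].max())
save(cv2.resize(im[130:230,200:320],(600,500),interpolation=cv2.INTER_CUBIC),'e.png')
E
```

```text
t 25.07 grasp [0.4849 0.2252 0.1898] yaw -104.57 tilt 0.01 F [-0.3 -0.6  5.6] w 0.0143 q6 -1.06
-> [0.485, 0.225, 0.19, -104.7] shift mm [ 0.2 -0.2 -0.2] turn 0.1
[-0.97 -0.25  5.95]
0.11 12 [0.4803 0.2137 0.1146] 0.4564 0.4925
0.12 13 [0.4816 0.2136 0.1246] 0.4558 0.4926
0.13 13 [0.4829 0.2095 0.1352] 0.4754 0.4919
0.14 10 [0.4832 0.2111 0.1454] 0.4755 0.4917
0.15 14 [0.4822 0.2076 0.1551] 0.4754 0.4917
0.16 12 [0.4836 0.2078 0.1657] 0.475 0.4979
0.17 27 [0.481  0.2119 0.176 ] 0.4621 0.5046
0.18 33 [0.4824 0.2118 0.1853] 0.4616 0.5042
0.19 30 [0.4842 0.2119 0.1949] 0.4618 0.5088
top z? 0.24977058258871498
```

View pics/e.png

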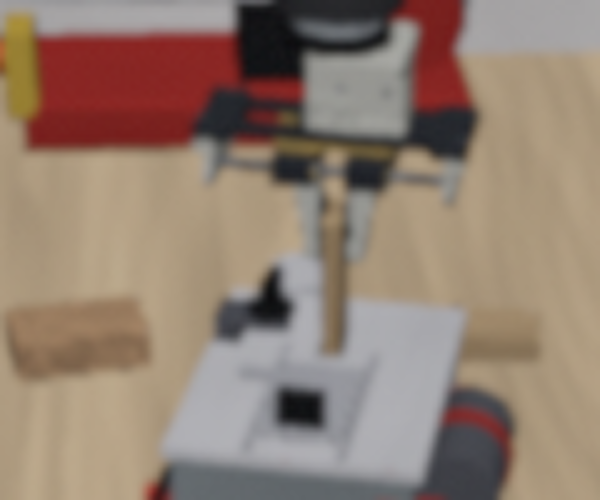

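The strip stands upright through the window at crop (333,280), held by the fingers, with the shutter grip parked open at (300,405). The geometry gives about 10 mm of press and the force about 8.5 to 9.5 mm, both well inside 5 to 15 mm. I'm handing in.

```bash
python3 -c "
from h import *
job_done();s=arm.get_state();print(s['t'],s['eef_pos'],s['force'],s['width'])"
```

```text
the job is handed in; nothing more can be done
the job is handed in; nothing more can be done
```

The job is handed in at about 26 s of the 66 s allowed. The tallest strip is held upright in the feed window and pressing the pad; `job_done()` gave no verdict.

- **Knob:** I turned the tool 78.5° with the knob's grip bar held, so the knob should be at about 1.45 rad. I confirmed this only from the tool's turn and a rough look in the pictures.
- **Shutter:** it slid 74.6 mm by the arm's own reading, and the camera showed the window clear.
- **Strip:** I took the tallest strip from the middle pocket, not the red look-alike. It passed through the window with no measurable side force. At the end it was still gripped at about 14 mm with 45 N set, and the tool was within 0.02° of vertical.
- **Window position:** the slot seen in the top picture and the points felt while gripping the knob and shutter agreed on (0.485, 0.225) m. My first fit to the plate's edges was about 1.5 mm off, so I did not use it.
- **Pad:** two estimates of the press differ slightly. The grasp height gives about 10 mm; the wrist force of about 6 N, plus the strip's weight, gives about 8.5 to 9.5 mm. The strip may have slipped up to 1 mm in the fingers, but both values are inside 5 to 15 mm.
- **Not checked:** I did not measure the other strips or the bench items again at the end. No move went near the bench items, and nothing unexpected showed in the forces.

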